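# Level the articulator stand, then hold the upper jaw frame at its balance point

## Task

Please first turn the black knob on the stand until the little platform under the dental articulator sits level, with the articulator still shut. Then take the red ball, swing the upper jaw frame up to its balance point, where it would fall neither shut nor open, and keep hold of it there: finish while still holding it, with the platform still level. Never let the frame go over onto its back stop, and leave the palette, the bottle and the brush pot where they are.

Things in the scene. Friction and masses are not known exactly. Their poses are not given: they have to be found in the camera images.
- stand: Dark steel foot plate, fixed, 290 x 130 x 12 mm. Origin on the bench, on its centre line; the plate runs from x = -175 mm (knob end, facing the robot) to x = +115 mm of its frame; y sideways, z up. An aluminium column 36 mm thick, 75 mm high, at x = -140 mm carries the knob. The platform and frame hinge axes lie along its y axis; the knob's is vertical.
- knob_grip (a point): On the knob's vertical axis, 105 mm above the bench, inside its black bar grip: a bar 44 mm long, 12 mm wide, rising from 83 to 113 mm above the bench, on a disc 42 mm wide (75 to 83 mm). A red stripe marks one half of the bar's top. Pinch the bar across its 12 mm width from above.
- tilt_knob (a joint): Knob angle, rad, positive anticlockwise from above, stops at -1.5 and 1.6. At 0 the bar lies along the stand's x axis, red stripe towards the knob end and a white mark on the foot plate, and the platform is level. Starts at about 0.7 to 1.45. The platform's tilt is 0.1 times this angle. It turns stiffly (0.12 N m) and stays where it is left.
- platform (a joint): Tilt of the aluminium platform about the stand's y axis, rad: 0 is level, positive raises its front (knob side) edge. Moved only by the knob. Its pivot is 75 mm behind the stand's origin (x = +75 mm) and 30 mm above the bench.
- platform_top (a point): Point on the top face of the platform (165 x 100 x 8 mm aluminium plate), under the middle of the lower stone-coloured dental cast; 42 mm above the bench when level. The point's z axis is the platform's normal.
- upper (a joint): Opening of the articulator's upper jaw frame relative to the platform, rad: 0 shut (its plate parallel to the platform), growing as the front swings up and away from the knob; back stop at 2.4. Nearly free hinge: it falls shut before the balance point and falls open past it. With the platform level the balance point is at 1.61 rad, the frame standing nearly upright.
- upper_hinge (a point): Point on the hinge axis of the upper frame, midway between the two brass uprights (a steel pin runs through them along the stand's y axis); 90 mm above the bench when level and 45 mm behind the stand's origin.
- upper_ball (a point): Centre of the red ball grip, 18 mm in diameter, on an 8 mm steel rod at the front of the upper frame, 124 mm from the hinge axis. Shut and level it is 94 mm above the bench (4 mm above the hinge axis), free on both sides and beneath. Pinched along the stand's y axis from above it turns between the fingers, so a tool pointing down can follow the whole swing.
- upper_balance (a point): Centre of mass of the upper frame (aluminium plate 90 x 46 x 6 mm with a stone-coloured cast and teeth beneath, 0.2 to 0.4 kg), 48 mm from the hinge axis; a green dot on each side of the cast marks it. The frame is at its balance point when this point stands straight above the hinge axis.
- palette: White porcelain paint palette with coloured wells, about 170 x 100 x 14 mm, loose; origin at the centre of its underside. Leave it.
- bottle: Small capped glass bottle, 34 mm in diameter, 75 mm tall, loose; origin at the centre of its underside. Leave it.
- brush_pot: Blue ceramic pot, 56 mm in diameter, 70 mm tall, loose; origin at the centre of its underside. Leave it.

How it is judged:
By the outcome, as a careful person would: the job done as asked, in the order asked, and still so for the second after the job is handed in, while the arm keeps its last pose, push and grip.
It also fails if it takes over 58 s, if anything falls off the work surface, if the arm or the gripper's body presses on something with over 40 N, if the wrist force passes 120 N, or if a joint passes its speed limit or range.

## Robot

A 6-joint arm with a two-finger parallel gripper is mounted at the origin on the work surface. World frame = base frame: x ahead of the robot, y to its left, z up, the work surface at z = 0. Lengths are in mm, angles in rad, forces in N, time in s.
With the tool pointing down it reaches from about 250 to 775 mm from the base axis. Payload 4 kg.
Tool frame: the origin (TCP) lies between the finger pads, 19 mm behind the fingertips; this is the grasp point; z points along the fingers, y is the line along which they close (so a half turn about z gives the same grasp; the last joint's range is limited). The gripper opens to 85 mm and grips with 20 to 120 N. Pads are 22 mm wide; open, the fingers measure 114 mm over their backs; the gripper's body (76 mm by 85 mm) begins 54 mm behind the grasp point. The pads swing forward as they close: fully open they stand 13 mm farther back than shut.
Start: joints at [1.151, 0.087, 1.371, -0, 1.684, -0.103], TCP at [171.348, 522.643, 250.041] pointing down, gripper open.
Joint ranges: [-3.1, 3.1], [-0.76, 2.03], [0.27, 2.55], [-1.08, 4.22], [0.17, 2.65], [-2.57, 2.57]. Speed limits (rad/s): [2.79, 2.79, 3.14, 3.14, 3.14, 3.14].

## Interface

Orientations are given as a rotation vector (axis times angle).
In Python, from bench import env gives the robot as it stands.
- The arm moves only by the shell command python3 -m pendant 'ROWS'. ROWS is JSON, a list of rows, each a list of 3 entries, a list of its own where there are three numbers: the shift along the tool's x, y, z in cm, then the turn about the tool's z in rad, then the finger opening in cm, from 0 to 8.54. In form: [[[dx, dy, dz], spin, hand], ...]. A call has 1 to 8 rows; each row is the pose to reach, as a shift and turn from the pose commanded when the call began, along the tool's axes at that moment; what a row does not reach only later rows make up. A row lasts 1/8 s, in which the tool goes at most 62.5 mm and 10.7 degrees, less where a joint would pass 70% of its speed; a pose out of reach is approached as far as the arm can. A call with a gripper value outside its range is refused whole. The fingers move at their own pace and stop on an object; the grip force is fixed at half the most. Time passes only in rows, so rows that repeat a pose let the fingers close. It gives the time, the measured TCP pose, the force, the opening and the grip force at its end, in the units of the state.
- env.get_obs(): the state, without advancing time (a new reading comes with each control period).
- env.camera(name): name is "scene" or "top" or "wrist"; returns a dict with "img" (384x512x3 uint8, red, green, blue), "range_z" (384x512 float32, mm along the optical axis (not along the pixel's ray), 0 where there is no reading), "fx", "fy", "cx", "cy" (pixels), "position" and "rotation" of the camera in the world. Camera axes: x right, y up, looking along -z (the intrinsics and any distortion apply to the point x, -y, -z); pixel columns grow to the right and rows downward; lengths in mm; the calibration is good to about 2 mm. A picture is of the moment at which its call begins.
- env.hand_in(): hands the job in; it is judged then, once.
The state is a dict: "clock": time; "joint_positions": joint angles; "dq": joint speeds; "joint_efforts": joint torques, N m; "eef_pos": TCP position; "tool_rot": TCP orientation; "wrist_force": force on the tool from outside, world axes, zero at the start; "ft_torque": the same for the moment, N m; "opening": opening from 0.0 (shut) to 1.0 (fully open); "finger_force": force on a finger pad.
Only numpy, scipy, OpenCV 4.12 (cv2) and the standard library are available. Lean on these libraries where they do the work, as an engineer would, in place of code of your own. Each camera call takes 0.05 s, during which the arm holds its last target. There are 200 camera calls.

## Working session

There is one attempt and no reset: what is moved stays moved. The work goes in short steps, Python scripts to look and compute and a shell command to move; the robot and the scene stay as the last step left them, time stands still between calls to the robot, and variables do not carry over. Pictures are saved under pics/ and viewed, at most 10 in all, crops included, and the job is handed in when it is done.

```bash
mkdir -p pics; ls
cat > h.py <<'E'
import numpy as np, cv2
from bench import env
from scipy.spatial.transform import Rotation as R
def snap(name,fn,crop=None,scale=1):
    c=env.camera(name); im=c["img"][:,:,::-1]
    if crop: x0,y0,x1,y1=crop; im=im[y0:y1,x0:x1]
    cv2.imwrite("pics/"+fn,cv2.resize(im,None,fx=scale,fy=scale,interpolation=cv2.INTER_CUBIC)); np.save("pics/"+fn[:-4],c,allow_pickle=True); return c
def load(fn): return np.load("pics/"+fn+".npy",allow_pickle=True).item()
def rot(c):
    r=np.array(c["rotation"]); return r if r.shape==(3,3) else R.from_rotvec(r).as_matrix()
def ray(c,u,v):
    p=np.array([(u-c["cx"])/c["fx"],-(v-c["cy"])/c["fy"],-1.]); return rot(c)@p
def atz(c,u,v,z):
    d=ray(c,u,v);o=np.array(c["position"]);return o+d*(z-o[2])/d[2]
def depth(c,u,v):
    return np.array(c["position"])+ray(c,u,v)*c["range_z"][int(v),int(u)]
E
python3 - <<'E'
from h import *
for n in("top","scene"):
    c=snap(n,n+"0.png",scale=1.5)
    print({k:v for k,v in c.items() if k not in("img","range_z")})
print(env.get_obs())
E
```

```text
pics
{'fx': 422.1225179350354, 'fy': 422.1225179350354, 'cx': 259.4532625015283, 'cy': 185.63112686667316, 'position': array([ 507.34647402,   53.80399959, 1027.83812913]), 'rotation': array([ 0.07205154, -0.12766511, -1.56289348])}
{'fx': 358.5530584974007, 'fy': 358.5530584974007, 'cx': 260.28638613480075, 'cy': 196.60050378753687, 'position': array([969.68787069, 518.56445017, 561.29361916]), 'rotation': array([0.34048498, 1.0802496 , 2.27782448])}
{'clock': 0.1, 'joint_positions': array([ 1.15089260e+00,  8.78926696e-02,  1.37213950e+00,  3.41874171e-06,
        1.68360530e+00, -1.03106946e-01]), 'dq': array([ 0.00091065, -0.00092309, -0.00270756, -0.00113642, -0.00037131,
        0.00018306]), 'joint_efforts': array([ 2.21814058e-03, -3.53012431e+01, -3.14218748e+01, -2.01798957e-04,
        7.92720064e-03, -2.67563273e-06]), 'eef_pos': array([171.17240978, 522.24118924, 248.93136272]), 'tool_rot': array([-4.95460186e-01, -3.10173694e+00,  3.10087142e-03]), 'wrist_force': array([ 0.6185946 , -0.39168782, -0.40154387]), 'ft_torque': array([-0.08544029,  0.03486044,  0.02525418]), 'finger_force': 0.0, 'opening': 0.9993771934355675}
```

View pics/top0.png

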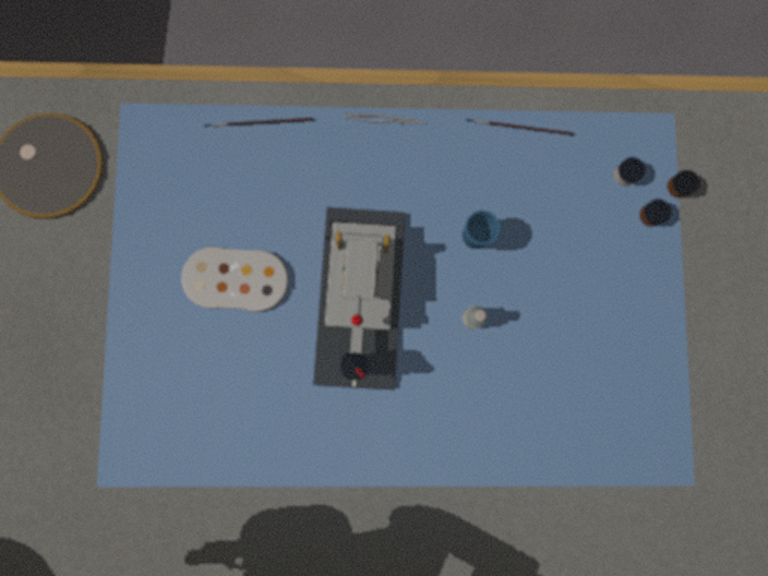

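View pics/scene0.png

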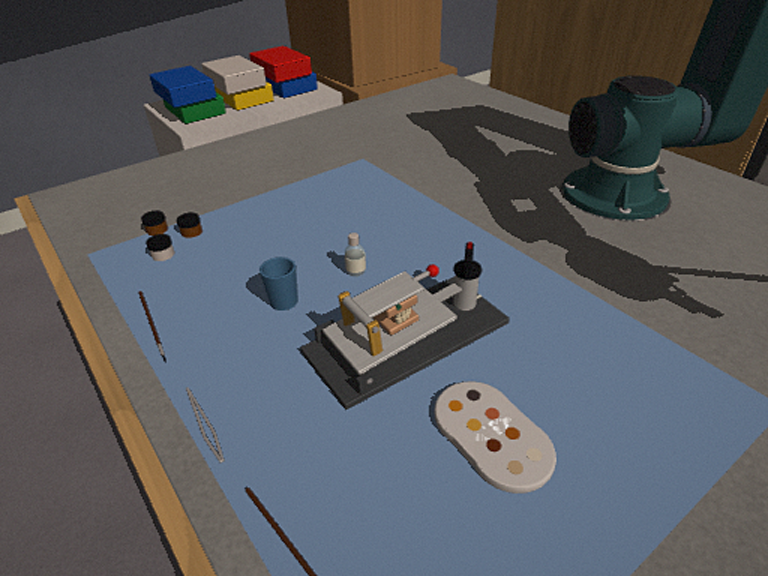

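The top view has the stand at full-resolution columns 210–272 and rows 138–258, with the knob near (236,244) and its red stripe pointing right and down. The ball is near (238,213), the palette is to the left, and the bottle and pot are to the right. I'll enlarge the stand next.

Run:
```python
from h import *
c=load("top0"); im=c["img"][135:265,200:300,::-1]
cv2.imwrite("pics/top0c.png",cv2.resize(np.clip(im.astype(float)*1.8,0,255).astype(np.uint8),None,fx=4.6,fy=4.6,interpolation=cv2.INTER_CUBIC))
```

```text
(no output)
```

View pics/top0c.png

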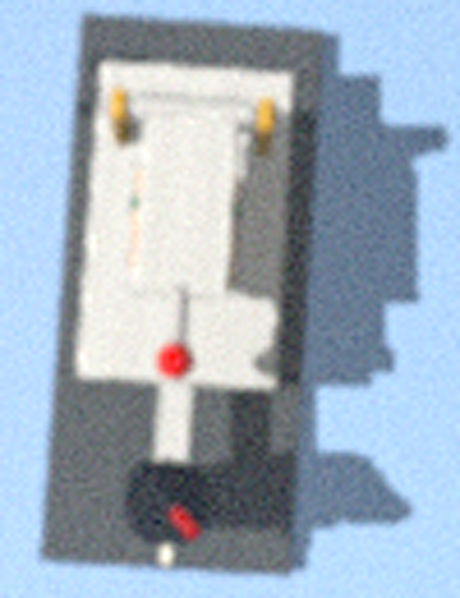

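In the enlarged crop, the foot-plate corners are at (85,15), (338,35), (42,558) and (302,572). The ball is at (174,360), the white mark at (165,553), the stripe runs from (172,508) to (198,537), and the brass tops are at (119,98) and (266,108).

Run:
```python
from h import *
c=load("top0"); q=lambda u,v,z:atz(c,200+u/4.6-.4,135+v/4.6-.4,z)
P=[q(*p,12) for p in((85,15),(338,35),(42,558),(302,572))]
f=(P[0]+P[1])/2;b=(P[2]+P[3])/2;ax=(f-b)[:2];print([p.round(1) for p in P],np.linalg.norm(ax),[np.linalg.norm(P[0]-P[1]),np.linalg.norm(P[2]-P[3])])
yaw=np.arctan2(ax[1],ax[0]);e=ax/np.linalg.norm(ax);n=np.array([-e[1],e[0]])
o=(f+b)[:2]/2+e*30   # centre at -30
print("yaw",yaw,"origin",o)
s=lambda p:(round((p[:2]-o)@e,1),round((p[:2]-o)@n,1))
print("knob pred",o-140*e,"hinge",o+45*e)
print("mark",s(q(165,553,12)),"ball",q(174,360,105).round(1),s(q(174,360,105)),"brass",s(q(119,98,100)),s(q(266,108,100)))
a,bb=q(172,508,113),q(198,537,113);print("stripe",s(a),s(bb))
A=np.array(s(bb))-np.array([-140,0]);print("knob angle",np.arctan2(-A[1],-A[0]),np.arctan2(*-(np.array(s(bb))-np.array(s(a)))[::-1]))
# red ball depth
im=c["img"].astype(int);m=(im[...,0]>90)&(im[...,1]<50)&(im[...,2]<50);vs,us=np.nonzero(m)
k=(us>200)&(us<300);vs,us=vs[k],us[k]
for nm,kk in(("ball",vs<225),("stripe",vs>=230)):
    pts=np.array([depth(c,u,v) for u,v in zip(us[kk],vs[kk])]);print(nm,len(pts),us[kk].mean(),vs[kk].mean(),pts.mean(0).round(1),s(np.median(pts,0)), pts[:,2].min(), pts[:,2].max())
r=R.from_rotvec(env.get_obs()["tool_rot"]).as_matrix();print(r.round(3))
```

```text
[array([754.9, 119.9,  12. ]), array([745.5, -15.3,  12. ]), array([468.9, 137.6,  12. ]), array([462. ,   3.6,  12. ])] 285.40119460574283 [np.float64(135.55188368502763), np.float64(134.1251803916673)]
yaw -0.06401537169242576 origin [637.75088297  59.53492572]
knob pred [498.03764277  68.49095791] hinge [682.65871018  56.65620109]
mark (np.float64(-166.8), np.float64(4.2)) ball [565.3  69.2 105. ] (np.float64(-73.0), np.float64(5.0)) brass (np.float64(52.2), np.float64(41.0)) (np.float64(52.6), np.float64(-30.4))
stripe (np.float64(-142.3), np.float64(0.7)) (np.float64(-154.8), np.float64(-12.4))
knob angle 0.6973907898697072 0.8088313732769159
ball 26 237.5 213.0 [560.2  67.8 184.3] (np.float64(-73.9), np.float64(4.6)) 109.51461323917817 1027.8381291253854
stripe 18 239.44444444444446 248.11111111111111 [489.3  64.  114.7] (np.float64(-148.2), np.float64(-5.2)) 111.74071598612431 116.77717339356809
[[-0.95   0.312 -0.001]
 [ 0.312  0.95  -0.002]
 [ 0.    -0.002 -1.   ]]
```

```bash
python3 -m pendant '[[[-5,-3.5,0],-0.1,5],[[-10,-7.2,0],-0.2,5],[[-15,-10.8,0],-0.35,5],[[-20,-14.4,0],-0.5,5],[[-25,-18,0],-0.65,5],[[-30,-21.6,0],-0.8,5],[[-35,-25.2,0],-0.95,5],[[-40,-28.8,0],-1.07,5]]'
python3 - <<'E'
from h import *
o=env.get_obs();r=R.from_rotvec(o["tool_rot"]).as_matrix();print(o["eef_pos"],o["joint_positions"],np.arctan2(r[1,0],r[0,0]))
d=r.T@(np.array([499.7,73,230])-o["eef_pos"]);print(d)
E
```

```text
clock: 1.1
eef_pos: [454.5, 133.6, 249.7]
tool_rot: [1.163, -2.919, -0.001]
wrist_force: [0.2, 1.1, 0.2]
opening: 0.586
finger_force: 0.0
[454.51283395 133.59178243 249.6753808 ] [ 1.65776727e-01 -8.37415262e-02  1.54262215e+00  5.17111687e-04
  1.68283234e+00 -2.16307171e+00] -2.3834828074832193
[  8.85150248 -75.07607134  19.63667737]
```

```bash
python3 -m pendant '[[[0.4,-3.5,1],0,5],[[0.9,-7.5,2],0,5],[[0.9,-7.5,2],0,5],[[0.9,-7.5,2],0,5]]'
python3 - <<'E'
from h import *
c=snap("wrist","w1.png",scale=1.5)
print({k:v for k,v in c.items() if k not in("img","range_z")});print(env.get_obs()["eef_pos"])
E
```

```text
clock: 1.6
eef_pos: [498.3, 74.6, 229.7]
tool_rot: [1.155, -2.921, -0.002]
wrist_force: [-0.8, 0.8, -0.6]
opening: 0.586
finger_force: 0.0
{'fx': 281.9060044541357, 'fy': 281.9060044541357, 'cx': 252.0536130315065, 'cy': 195.326976245156, 'position': array([447.72323919,  26.46026006, 353.75016881]), 'rotation': array([-0.13722498, -0.32453428,  2.30558821])}
[498.27886223  74.98106428 230.13509362]
```

View pics/w1.png

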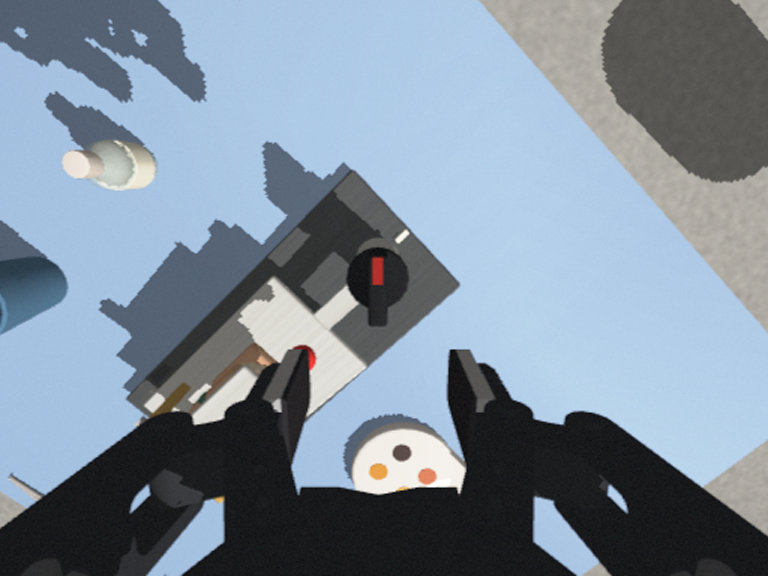

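In the wrist picture the bar is upright, with its stripe from (377,257) to (377,285). The bar's centre is at about (377,285), the white mark at (402,237), and the knob-end corners of the foot plate at (350,165) and (459,285).

Run:
```python
from h import *
c=load("w1"); q=lambda u,v,z:atz(c,u/1.5-.2,v/1.5-.2,z)
a,b=q(377,257,113),q(377,285,113);print("stripe",a,b,np.linalg.norm(a-b),"angle",np.arctan2(*(b-a)[1::-1]))
print("centre depth",depth(c,251,190),"mark",q(402,237,12),"corners",q(350,165,12),q(459,285,12),(q(350,165,12)+q(459,285,12))/2)
print("plateau corners dist",np.linalg.norm(q(350,165,12)-q(459,285,12)))
o=env.get_obs();r=R.from_rotvec(o["tool_rot"]).as_matrix();print(o["eef_pos"],"toolx",np.arctan2(r[1,0],r[0,0])+np.pi)
m=q(402,237,12)
print("axis knob-mark",np.arctan2(*(b-m)[1::-1]),np.linalg.norm((b-m)[:2]))
print("d",r.T@(np.r_[b[:2],105]-o["eef_pos"]))
```

```text
stripe [482.18945269  58.49838344 113.        ] [494.40727196  69.94024736 113.        ] 16.73891745030228 angle 0.7526133913454334
centre depth [494.55336256  69.91625161 113.34830637] mark [470.80030326  75.47147256  12.        ] corners [458.20716071   7.33156239  12.        ] [467.10284542 138.22445973  12.        ] [462.65500306  72.77801106  12.        ]
plateau corners dist 131.19483138451574
[498.27886223  74.98106428 230.13509362] toolx 0.7539664806907536
axis knob-mark -0.23015300636398997 24.246307409738428
d [  6.3093016   -1.0955496  125.13266234]
```

```bash
python3 -m pendant '[[[0.3,-0.13,4],0,5],[[0.3,-0.13,8],0,5],[[0.3,-0.13,11],0,5],[[0.3,-0.13,12.3],0,5],[[0.3,-0.13,12.3],0,5]]' && python3 -m pendant '[[[0,0,0],0,0.8],[[0,0,0],0,0.8],[[0,0,0],0,0.8],[[0,0,0],0,0.8],[[0,0,0],0,0.8],[[0,0,0],0,0.8]]'
```

```text
clock: 2.28
eef_pos: [497.0, 72.0, 106.9]
tool_rot: [1.157, -2.92, -0.001]
wrist_force: [-0.2, 0.2, 0.1]
opening: 0.588
finger_force: 0.0
clock: 3.02
eef_pos: [497.3, 72.7, 109.0]
tool_rot: [-1.155, 2.92, 0.004]
wrist_force: [-4.0, 2.5, 5.1]
opening: 0.125
finger_force: 60.1
```

```bash
python3 -m pendant '[[[0,0,-0.1],0.1,0.8],[[0,0,-0.1],0.22,0.8],[[0,0,-0.1],0.34,0.8],[[0,0,-0.1],0.46,0.8],[[0,0,-0.1],0.58,0.8],[[0,0,-0.1],0.7,0.8],[[0,0,-0.1],0.82,0.8],[[0,0,-0.1],0.82,0.8]]'
python3 - <<'E'
from h import *
o=env.get_obs();r=R.from_rotvec(o["tool_rot"]).as_matrix();print(o["ft_torque"],o["joint_positions"],np.arctan2(r[1,0],r[0,0]))
c=snap("wrist","w2.png",scale=1.5)
c=snap("top","top2.png")
im=c["img"][135:265,200:300,::-1]
cv2.imwrite("pics/top2c.png",cv2.resize(np.clip(im.astype(float)*1.8,0,255).astype(np.uint8),None,fx=4.6,fy=4.6,interpolation=cv2.INTER_CUBIC))
E
```

```text
clock: 4.03
eef_pos: [497.2, 72.8, 109.0]
tool_rot: [-0.105, -3.14, -0.005]
wrist_force: [-2.2, 3.8, 2.8]
opening: 0.127
finger_force: 59.6
[ 0.59714482  0.36129653 -0.15779478] [ 0.03042338  0.05425049  1.69080667  0.00341641  1.39648098 -1.47423144] 3.074859177274265
```

View pics/w2.png

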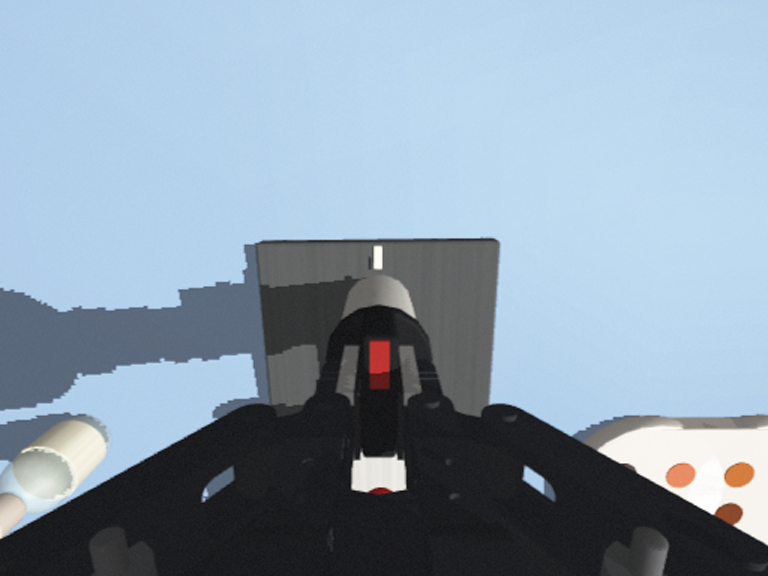

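The wrist picture shows the stripe running from (379,341) to (379,388), pointing straight at the white mark at (378,257). The plate's front edge runs from (258,241) to (498,239). I'll compute the residual.

Run:
```python
from h import *
c=load("w2"); q=lambda u,v,z:atz(c,u/1.5-.2,v/1.5-.2,z)
f0,f1=q(258,242,12),q(498,240,12);print(f0,f1,"yaw",np.arctan2(*(f0-f1)[1::-1])-np.pi/2 if 0 else np.arctan2((f1-f0)[1],(f1-f0)[0])-np.pi/2, np.linalg.norm(f1-f0))
im=c["img"].astype(int);m=(im[...,0]>120)&(im[...,1]<80)&(im[...,2]<80);m[:225]=0;m[262:]=0;vs,us=np.nonzero(m)
P=np.array([atz(c,u,v,113) for u,v in zip(us,vs)]);vx=cv2.fitLine(P[:,:2].astype(np.float32),cv2.DIST_L2,0,.01,.01).ravel();print(len(P),vx,"stripe ang",np.arctan(vx[1]/vx[0]))
a=q(378.5,257,12);print("mark",a,"mark->stripe",np.arctan2(*(P.mean(0)-a)[1::-1]),"mark->tcp",np.arctan2(*(env.get_obs()["eef_pos"]-a)[1::-1]))
# edges of the plate (left/right sides)
for s in(((258,241),(271,415)),((498,240),(490,408))):
    u,v=[q(*p,12) for p in s];print("side",np.arctan2(*(v-u)[1::-1]))
# platform slope from top depth
c=load("top2");
```

```text
[458.52041415  12.3270079   12.        ] [465.90406066 138.13702921  12.        ] yaw -0.058621614894331486 126.02650394472988
301 [ 9.9556530e-01 -9.4072819e-02  4.8215903e+02  7.3808830e+01] stripe ang -0.09421213
mark [470.73685789  74.8934996   12.        ] mark->stripe -0.09467758218677078 mark->tcp -0.07940203004074638
side -0.07002881924346019
side -0.036134391558150375
```

View pics/top2c.png

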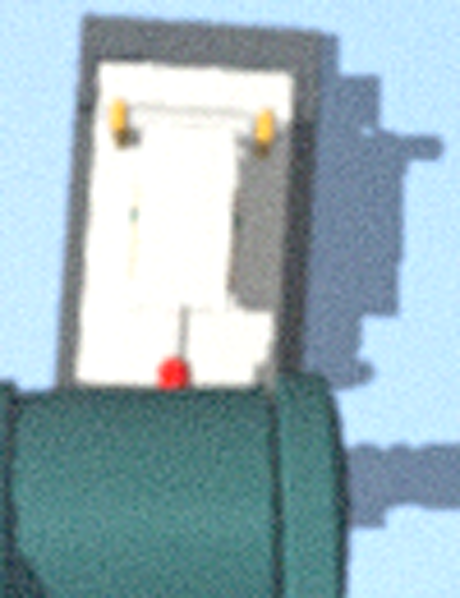

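The top crop shows the ball at (174,373), with the arm covering the knob and the frame still shut. Next I'll release the bar, lift, and check the ball and the platform's slope.

```bash
python3 -m pendant '[[[0,0,0],0,4],[[0,0,0],0,4],[[0,0,0],0,4],[[0,0,-3],0,4],[[0,0,-7],0,4],[[0,0,-8],0,4],[[0,0,-8],0,4]]'
python3 - <<'E'
from h import *
c=load("top2"); q=lambda u,v,z:atz(c,200+u/4.6-.4,135+v/4.6-.4,z)
print("ball",q(174,373,95))
o=env.get_obs();r=R.from_rotvec(o["tool_rot"]).as_matrix()
c=snap("wrist","w3.png",scale=1.5)
im=c["img"].astype(int);m=((im[...,0]>110)&(im[...,1]<80)&(im[...,2]<80)).astype(np.uint8)
n,_,st,ce=cv2.connectedComponentsWithStats(m)
for s,k in zip(st,ce):
    if 20<s[4]<20000: print(s,k,atz(c,k[0],k[1],94),depth(c,*k))
# platform plane: bright, z 30..55 points in stand frame
for nm in("top2","w3"):
    c=load(nm);v,u=np.nonzero(c["range_z"]>0);z=c["range_z"][v,u]
    C=np.c_[(u-c["cx"])/c["fx"],-(v-c["cy"])/c["fy"],-np.ones(len(u))]*z[:,None];P=C@rot(c).T+c["position"]
    e=np.array([.998,-.063]);n2=np.array([.063,.998]);d=P[:,:2]-np.array([637,63.7]);s,t=d@e,d@n2
    k=(s>-65)&(s<70)&(abs(t)>30)&(abs(t)<46)&(abs(P[:,2]-42)<14)
    if k.sum()>50:
        A=np.c_[s[k],t[k],np.ones(k.sum())]
        for _ in range(5):
            x=np.linalg.lstsq(A,P[k,2],rcond=None)[0]
            res=P[k,2]-A@x; 
        print(nm,k.sum(),"slope s,t,z0",x,res.std())
E
```

```text
clock: 5.0
eef_pos: [497.7, 71.2, 188.5]
tool_rot: [0.105, 3.138, 0.0]
wrist_force: [-0.6, 0.0, 0.1]
opening: 0.464
finger_force: 0.0
ball [559.64928106  69.26977674  95.        ]
[251 184   9  21 172] [254.60465116 193.8255814 ] [489.56640716  73.72906209  94.        ] [483.98776951  73.89354219 113.82130141]
[246 260  19  20 281] [255.23487544 269.76512456] [558.25417646  69.87964113  94.        ] [554.19955573  70.05602037 100.80302919]
[429 286  13  11 115] [435.2        291.25217391] [590.61389423 229.01149424  94.        ] [649.58359251 284.7025866   14.76027172]
top2 677 slope s,t,z0 [ 5.80575639e-03 -1.76936621e-03  4.22304588e+01] 1.9875126622696964
w3 1636 slope s,t,z0 [7.70993244e-04 1.11952751e-03 4.19203165e+01] 0.6142144810767812
```

View pics/w3.png

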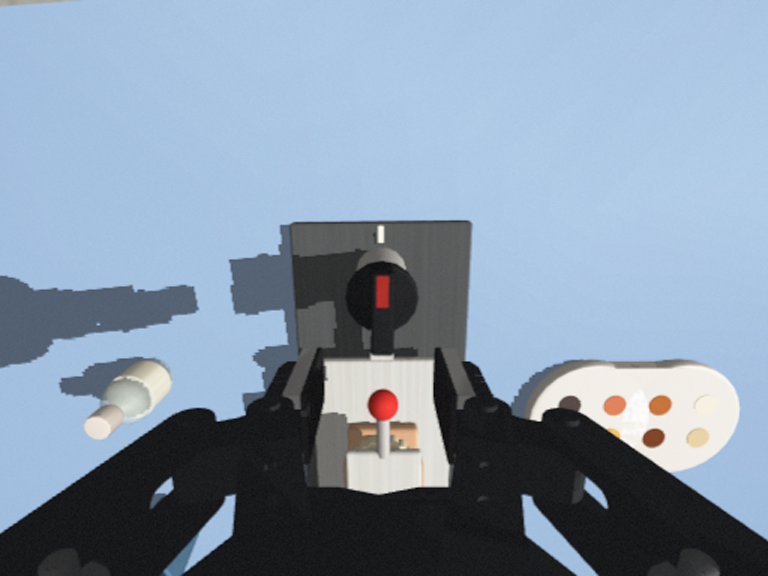

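The stripe in this picture points at the mark, and the platform plane fits with a slope of about 0.001 at z 41.9, so it is level. The ball is at (383,405), about (558.5, 69.7, 94) in the world.

```bash
python3 -m pendant '[[[-3,0.1,0],0,4],[[-6.08,0.25,0],0,4],[[-6.08,0.25,2],0,4],[[-6.08,0.25,5],0,4],[[-6.08,0.25,8],0,4],[[-6.08,0.25,9.4],0,4],[[-6.08,0.25,9.4],0,4],[[-6.08,0.25,9.4],0,4]]' && python3 -m pendant '[[[0,0,0],0,2.6],[[0,0,0],0,1.4],[[0,0,0],0,1.4],[[0,0,0],0,1.4],[[0,0,0],0,1.4],[[0,0,0],0,1.4]]'
python3 - <<'E'
from h import *
c=snap("wrist","w4.png",scale=1.5)
print(env.get_obs()["wrist_force"])
E
```

```text
clock: 6.05
eef_pos: [558.9, 69.7, 95.1]
tool_rot: [0.105, 3.138, 0.0]
wrist_force: [0.1, -0.8, 0.4]
opening: 0.466
finger_force: 0.0
clock: 6.8
eef_pos: [558.5, 69.6, 94.3]
tool_rot: [0.105, 3.139, -0.0]
wrist_force: [-0.1, -2.0, 4.6]
opening: 0.172
finger_force: 45.3
[ 0.55451162 -1.10495439  4.38358702]
```

View pics/w4.png

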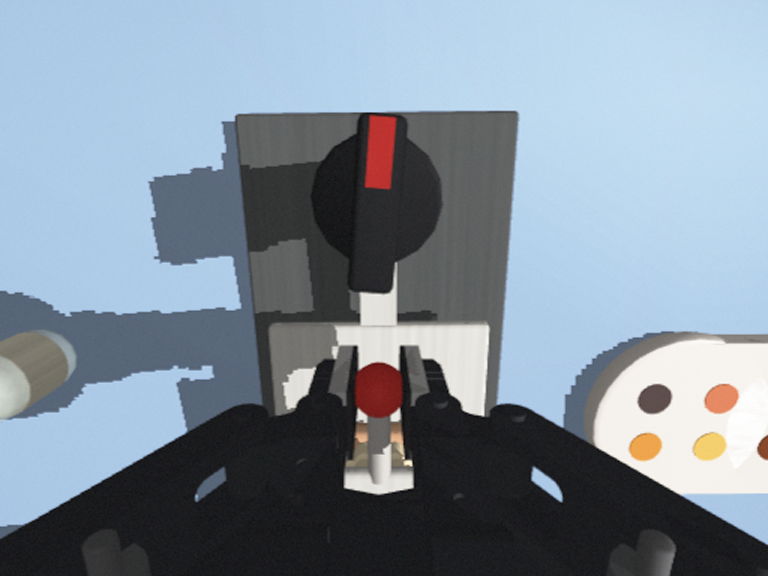

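The ball sits centred between the pads at (379,390). The bar looks slightly tilted in this picture, with stripe corners (369,115), (397,117), (391,188) and (365,187). I'll check the knob angle before moving the frame.

Run:
```python
from h import *
for nm in("w2","w3","w4"):
    c=load(nm)
    im=c["img"].astype(int);m=((im[...,0]>120)&(im[...,1]<80)&(im[...,2]<80)).astype(np.uint8)
    n,l,st,ce=cv2.connectedComponentsWithStats(m)
    k=[i for i in range(1,n) if st[i,4]>80 and abs(ce[i,0]-253)<15][0]
    v,u=np.nonzero(l==k);P=np.array([atz(c,a,b,113) for a,b in zip(u,v)])[:,:2].astype(np.float32)
    (ctr,sz,an)=cv2.minAreaRect(P);bx=cv2.boxPoints((ctr,sz,an));ed=bx[1]-bx[0];ed2=bx[2]-bx[1];L=ed if np.linalg.norm(ed)>np.linalg.norm(ed2) else ed2
    f=cv2.fitLine(P,cv2.DIST_L2,0,.01,.01).ravel();print(nm,len(P),ctr,sz,np.arctan(L[1]/L[0]),np.arctan(f[1]/f[0]))
    # front edge + side edges of plate: dark vs. blue via threshold
    q=lambda a,b,z:atz(c,a/1.5-.2,b/1.5-.2,z)
    E={"w2":((258,241),(498,239)),"w3":((293,223),(470,222)),"w4":((237,114),(517,112))}[nm]
    d=q(*E[1],12)-q(*E[0],12);print("yaw from front edge",np.arctan2(d[1],d[0])-np.pi/2,np.linalg.norm(d))
d=q(489,323,42)-q(270,324,42);print("platform edge yaw w4",np.arctan2(d[1],d[0])-np.pi/2,np.linalg.norm(d))
```

```text
w2 301 (482.25262451171875, 73.84734344482422) (6.07698917388916, 10.553913116455078) -0.06808721 -0.09421213
yaw from front edge -0.05861683218676905 125.94444288224653
w3 168 (484.425537109375, 73.81727600097656) (5.1964497566223145, 15.270737648010254) -0.06679435 -0.063662946
yaw from front edge -0.06097714878200988 124.80953400468852
w4 837 (484.6190490722656, 74.70845794677734) (6.192070484161377, 16.142066955566406) -0.14399427 -0.14403462
yaw from front edge -0.05972375346663461 126.63096039775182
platform edge yaw w4 -0.061876587440620634 96.96434569400544
```

Run:
```python
from h import *
for nm in("w1","w2","w3","w4"):
    c=load(nm);v,u=np.nonzero(c["range_z"]>0);z=c["range_z"][v,u]
    C=np.c_[(u-c["cx"])/c["fx"],-(v-c["cy"])/c["fy"],-np.ones(len(u))]*z[:,None];P=C@rot(c).T+c["position"]
    e=np.array([.998,-.063]);n2=np.array([.063,.998]);d=P[:,:2]-np.array([637,63.7]);s,t=d@e,d@n2
    def fit(k,l):
        k=k.copy()
        for _ in range(4):
            A=np.c_[s[k],t[k],np.ones(k.sum())];x=np.linalg.lstsq(A,P[k,2],rcond=None)[0]
            k[k]=abs(P[k,2]-A@x)<2.5
        print(nm,l,k.sum(),x.round(4),s[k].min().round(),s[k].max().round())
    def go(k,l):
        if k.sum()>80: fit(k,l)
    go((s>-85)&(s<70)&(abs(t)<46)&(abs(P[:,2]-42)<16),"platform")
    go((s>-172)&(s<-90)&(abs(t)<60)&(abs(P[:,2]-12)<6),"foot")
    go((abs(s)<300)&(abs(P[:,2])<6),"bench")
    k=(s>-165)&(s<-115)&(abs(t)<30)&(P[:,2]>107)&(P[:,2]<119)
    if k.sum()>60:
        Q=np.c_[s,t][k].astype(np.float32);f=cv2.fitLine(Q,cv2.DIST_HUBER,0,.01,.01).ravel();r=cv2.minAreaRect(Q);print("  bar",k.sum(),f.round(3),np.arctan(f[1]/f[0]),r)
```

```text
w1 platform 4118 [-7.99000e-02  8.00000e-04  4.82223e+01] -85.0 70.0
w1 foot 4488 [-1.00000e-03  1.10000e-03  1.20627e+01] -172.0 -90.0
w1 bench 100287 [-0.0007  0.0008  0.6925] -300.0 300.0
  bar 640 [ 6.81000e-01  7.32000e-01 -1.41215e+02 -8.00000e-02] 0.82112825 ((-140.1737823486328, 0.46532630920410156), (43.75328063964844, 11.583114624023438), 47.02142333984375)
w2 platform 750 [-9.00000e-03  1.30000e-03  4.13705e+01] -68.0 -43.0
w2 foot 9208 [-1.40000e-03  9.00000e-04  1.19467e+01] -172.0 -90.0
w2 bench 126940 [-6.000e-04  9.000e-04  6.446e-01] -290.0 26.0
  bar 2674 [ 1.00000e+00 -1.60000e-02 -1.43004e+02  3.81000e-01] -0.015916754 ((-140.17947387695312, 0.5757923126220703), (38.23375701904297, 36.56981658935547), 42.84904098510742)
w3 platform 3804 [6.50000e-03 2.10000e-03 4.21935e+01] -85.0 22.0
w3 foot 5785 [-1.00000e-03  1.00000e-03  1.20017e+01] -172.0 -90.0
w3 bench 118549 [-0.0007  0.0009  0.6356] -300.0 160.0
  bar 908 [ 1.00000e+00 -1.20000e-02 -1.41453e+02  6.31000e-01] -0.012454432 ((-139.96861267089844, 0.7762165069580078), (11.96886920928955, 44.06679153442383), 89.49437713623047)
w4 platform 4133 [3.73000e-02 1.30000e-03 4.32912e+01] -85.0 -34.0
w4 foot 12302 [-8.00000e-04  1.10000e-03  1.20389e+01] -172.0 -90.0
w4 bench 105890 [-0.0007  0.0009  0.6625] -223.0 83.0
  bar 3822 [ 9.97000e-01 -8.20000e-02 -1.41094e+02  5.53000e-01] -0.082334176 ((-139.66439819335938, 0.448056697845459), (12.105690002441406, 44.301021575927734), 85.26017761230469)
```

The depth fit shows the knob moved from -0.01 to -0.08 as the fingers closed on the ball, because their forward swing pressed the platform down. I'll release the ball, reset the knob, and then regrip more gently, rising as the fingers close.

```bash
python3 -m pendant '[[[0,0,0],0,4],[[0,0,0],0,4],[[0,0,-4],0,4],[[0,0,-9],0,4],[[3,-0.03,-9],0.08,4],[[6.12,-0.06,-9],0.08,4],[[6.12,-0.06,-9],0.08,4],[[6.12,-0.06,-6],0.08,4]]' && python3 -m pendant '[[[0,0,2.5],0,4],[[0,0,4.4],0,2.4],[[0,0,4.4],0,2.4],[[0,0,4.4],0,0.8],[[0,0,4.4],0,0.8],[[0,0,4.4],0,0.8],[[0,0,4.4],0,0.8]]'
python3 - <<'E'
from h import *
o=env.get_obs();r=R.from_rotvec(o["tool_rot"]).as_matrix();print(o["ft_torque"],np.arctan(r[1,0]/r[0,0]))
E
```

```text
clock: 7.85
eef_pos: [499.2, 73.4, 156.2]
tool_rot: [0.229, 3.126, 0.002]
wrist_force: [1.0, 0.4, -1.0]
opening: 0.47
finger_force: 0.0
clock: 8.72
eef_pos: [497.4, 73.1, 110.2]
tool_rot: [0.231, 3.132, -0.0]
wrist_force: [1.2, -0.6, -4.3]
opening: 0.121
finger_force: 61.4
[-0.10782161 -0.20551302 -0.07135509] -0.1469832376664576
```

```bash
python3 -m pendant '[[[0,0,0],-0.05,0.8],[[0,0,0],-0.097,0.8],[[0,0,0],-0.097,0.8],[[0,0,0],-0.097,3],[[0,0,0],-0.097,3],[[0,0,-4],-0.097,3],[[0,0,-8],-0.097,3],[[0,0,-8],-0.097,3]]'
cat > chk.py <<'E'
from h import *
import sys
def chk(nm):
    c=snap("wrist",nm+".png",scale=1.5);v,u=np.nonzero(c["range_z"]>0);z=c["range_z"][v,u]
    C=np.c_[(u-c["cx"])/c["fx"],-(v-c["cy"])/c["fy"],-np.ones(len(u))]*z[:,None];P=C@rot(c).T+c["position"]
    e=np.array([.998,-.063]);n2=np.array([.063,.998]);d=P[:,:2]-np.array([637,63.7]);s,t=d@e,d@n2
    k=(s>-165)&(s<-115)&(abs(t)<30)&(P[:,2]>107)&(P[:,2]<119)
    Q=np.c_[s,t][k].astype(np.float32);f=cv2.fitLine(Q,cv2.DIST_HUBER,0,.01,.01).ravel();print("bar",k.sum(),np.arctan(f[1]/f[0]),cv2.minAreaRect(Q))
    k=(s>-65)&(s<70)&(abs(t)>30)&(abs(t)<46)&(abs(P[:,2]-42)<14)
    if k.sum()>80:
        A=np.c_[s[k],t[k],np.ones(k.sum())];print("platform slope",np.linalg.lstsq(A,P[k,2],rcond=None)[0])
    im=c["img"].astype(int);m=((im[...,0]>110)&(im[...,1]<80)&(im[...,2]<80)).astype(np.uint8)
    n,_,st,ce=cv2.connectedComponentsWithStats(m)
    for a,b in zip(st,ce):
        if 100<a[4]<20000: print("red",a,atz(c,*b,94))
    o=env.get_obs();r=R.from_rotvec(o["tool_rot"]).as_matrix();print(o["eef_pos"],np.arctan(r[1,0]/r[0,0]),o["wrist_force"])
chk(sys.argv[1])
E
python3 chk.py w5
```

```text
clock: 9.72
eef_pos: [499.6, 73.5, 195.2]
tool_rot: [0.078, 3.131, 0.001]
wrist_force: [0.9, 0.7, 0.2]
opening: 0.35
finger_force: 0.0
bar 865 0.012712977 ((-140.31369018554688, 0.6106653213500977), (43.308349609375, 11.901525497436523), 1.0154693126678467)
platform slope [-2.02355984e-03  9.55134442e-04  4.20692350e+01]
red [247 179   9  21 186] [489.67606474  73.19152813  94.        ]
red [242 253  19  20 265] [558.39116935  69.71512874  94.        ]
red [421 283  13  11 106] [591.94272614 230.45144745  94.        ]
[498.28090747  73.40192575 192.61129923] -0.04976320031043369 [-0.18371448 -0.53317229  0.20439685]
```

```bash
python3 -m pendant '[[[-3,-0.02,0],0,2.8],[[-6.11,-0.05,0],0,2.8],[[-6.11,-0.05,0],0,2.8],[[-6.11,-0.05,3],0,2.8],[[-6.11,-0.05,6],0,2.8],[[-6.11,-0.05,8.5],0,2.8],[[-6.11,-0.05,9.4],0,2.8],[[-6.11,-0.05,9.4],0,2.8]]' && python3 -m pendant '[[[0,0,0],0,2.4],[[0,0,-0.1],0,2.1],[[0,0,-0.2],0,1.9],[[0,0,-0.3],0,1.75],[[0,0,-0.35],0,1.6],[[0,0,-0.4],0,1.4],[[0,0,-0.4],0,1.4]]'
python3 chk.py w6
```

```text
clock: 10.78
eef_pos: [557.2, 69.8, 95.4]
tool_rot: [-0.078, -3.139, -0.0]
wrist_force: [0.0, -0.6, 0.8]
opening: 0.33
finger_force: 0.0
clock: 11.65
eef_pos: [558.5, 69.6, 100.1]
tool_rot: [0.078, 3.14, -0.0]
wrist_force: [2.7, -1.0, -1.5]
opening: 0.178
finger_force: 43.4
bar 3440 0.00500828 ((-139.7411346435547, 0.497159481048584), (43.59767532348633, 12.05999755859375), 0.858371376991272)
platform slope [-6.46130137e-03  7.94240042e-04  4.17943597e+01]
red [245  79  17  46 779] [483.47358814  73.55496293  94.        ]
red [238 243  29  33 768] [560.12673223  69.34155898  94.        ]
red [497 289  15  16 194] [589.42811243 203.57452889  94.        ]
[558.52524959  69.5541145  100.12325777] -0.04987716088507347 [ 2.85295433 -1.29072137 -0.56326777]
```

The knob is still at +0.01 and the ball is held. Next is the swing, along the arc in short calls with force checks.

```bash
python3 -m pendant '[[[-0.05,0,-0.62],0,1.4],[[-0.12,0,-1.23],0,1.4],[[-0.23,0,-1.84],0,1.4],[[-0.37,0,-2.45],0,1.4],[[-0.54,-0.01,-3.05],0,1.4],[[-0.74,-0.01,-3.63],0,1.4],[[-0.96,-0.01,-4.21],0,1.4],[[-1.22,-0.01,-4.77],0,1.4]]'
cat > arc.py <<'E'
from h import *
import sys
a,b,n=float(sys.argv[1]),float(sys.argv[2]),int(sys.argv[3])
for p in np.linspace(a,b,n+1)[1:]:
    s=12.4*(np.cos(a)-np.cos(p));print(round(p,3),[round(-s,2),round(-.012*s,2),round(-12.4*(np.sin(p)-np.sin(a)),2)])
E
python3 arc.py .45 .85 8; python3 chk.py w7
```

```text
clock: 12.7
eef_pos: [570.0, 68.9, 147.8]
tool_rot: [-0.078, -3.139, 0.0]
wrist_force: [3.0, -0.9, -4.1]
opening: 0.173
finger_force: 42.8
0.5 [np.float64(-0.28), np.float64(-0.0), np.float64(-0.55)]
0.55 [np.float64(-0.59), np.float64(-0.01), np.float64(-1.09)]
0.6 [np.float64(-0.93), np.float64(-0.01), np.float64(-1.61)]
0.65 [np.float64(-1.29), np.float64(-0.02), np.float64(-2.11)]
0.7 [np.float64(-1.68), np.float64(-0.02), np.float64(-2.59)]
0.75 [np.float64(-2.09), np.float64(-0.03), np.float64(-3.06)]
0.8 [np.float64(-2.53), np.float64(-0.03), np.float64(-3.5)]
0.85 [np.float64(-2.98), np.float64(-0.04), np.float64(-3.92)]
bar 1821 0.014758709 ((-139.8802947998047, 0.8326597213745117), (43.28742218017578, 11.810248374938965), 0.28130021691322327)
platform slope [-5.97683302e-04  1.13172656e-03  4.21092515e+01]
red [248  67  12  33 387] [482.3040697   73.92860891  94.        ]
red [238 243  29  31 706] [596.76077075  67.41771947  94.        ]
red [461 251  17  15 183] [604.41546342 219.45586067  94.        ]
[570.39257314  68.90638158 148.69501203] -0.04981981795150614 [ 2.32090552 -1.29819068 -2.8542457 ]
```

```bash
python3 -m pendant '[[[-0.28,0,-0.55],0,1.4],[[-0.59,-0.01,-1.09],0,1.4],[[-0.93,-0.01,-1.61],0,1.4],[[-1.29,-0.02,-2.11],0,1.4],[[-1.68,-0.02,-2.59],0,1.4],[[-2.09,-0.03,-3.06],0,1.4],[[-2.53,-0.03,-3.5],0,1.4],[[-2.98,-0.04,-3.92],0,1.4]]'
python3 arc.py .85 1.25 8|tr -d 'npfloat64()' >/dev/null; python3 arc.py .85 1.25 8; python3 arc.py 1.25 1.55 6
```

```text
clock: 13.75
eef_pos: [600.2, 67.2, 186.9]
tool_rot: [-0.078, -3.14, -0.001]
wrist_force: [2.4, -1.2, -5.8]
opening: 0.179
finger_force: 42.0
0.9 [np.float64(-0.48), np.float64(-0.01), np.float64(-0.4)]
0.95 [np.float64(-0.97), np.float64(-0.01), np.float64(-0.77)]
1.0 [np.float64(-1.48), np.float64(-0.02), np.float64(-1.12)]
1.05 [np.float64(-2.01), np.float64(-0.02), np.float64(-1.44)]
1.1 [np.float64(-2.56), np.float64(-0.03), np.float64(-1.74)]
1.15 [np.float64(-3.12), np.float64(-0.04), np.float64(-2.0)]
1.2 [np.float64(-3.69), np.float64(-0.04), np.float64(-2.24)]
1.25 [np.float64(-4.27), np.float64(-0.05), np.float64(-2.45)]
1.3 [np.float64(-0.59), np.float64(-0.01), np.float64(-0.18)]
1.35 [np.float64(-1.19), np.float64(-0.01), np.float64(-0.33)]
1.4 [np.float64(-1.8), np.float64(-0.02), np.float64(-0.45)]
1.45 [np.float64(-2.42), np.float64(-0.03), np.float64(-0.54)]
1.5 [np.float64(-3.03), np.float64(-0.04), np.float64(-0.6)]
1.55 [np.float64(-3.65), np.float64(-0.04), np.float64(-0.63)]
```

```bash
python3 -m pendant '[[[-0.48,-0.01,-0.4],0,1.4],[[-0.97,-0.01,-0.77],0,1.4],[[-1.48,-0.02,-1.12],0,1.4],[[-2.01,-0.02,-1.44],0,1.4],[[-2.56,-0.03,-1.74],0,1.4],[[-3.12,-0.04,-2.0],0,1.4],[[-3.69,-0.04,-2.24],0,1.4],[[-4.27,-0.05,-2.45],0,1.4]]' && python3 -m pendant '[[[-0.59,-0.01,-0.18],0,1.4],[[-1.19,-0.01,-0.33],0,1.4],[[-1.8,-0.02,-0.45],0,1.4],[[-2.42,-0.03,-0.54],0,1.4],[[-3.03,-0.04,-0.6],0,1.4],[[-3.65,-0.04,-0.63],0,1.4],[[-3.65,-0.04,-0.63],0,1.4]]'
python3 chk.py w8
python3 - <<'E'
from h import *
c=load("w8");c2=snap("scene","s8.png")
cv2.imwrite("pics/s8c.png",cv2.resize(c2["img"][100:290,180:380,::-1],None,fx=3,fy=3,interpolation=cv2.INTER_CUBIC))
E
```

```text
clock: 14.75
eef_pos: [643.0, 64.8, 211.1]
tool_rot: [-0.078, -3.14, -0.001]
wrist_force: [2.1, 3.0, -7.1]
opening: 0.173
finger_force: 36.1
clock: 15.62
eef_pos: [679.8, 61.4, 218.9]
tool_rot: [0.08, 3.139, -0.001]
wrist_force: [0.7, 0.8, 0.4]
opening: 0.167
finger_force: 0.0Traceback (most recent call last):
  File "chk.py", line 17, in <module>
    chk(sys.argv[1])
    ~~~^^^^^^^^^^^^^
  File "chk.py", line 8, in chk
    Q=np.c_[s,t][k].astype(np.float32);f=cv2.fitLine(Q,cv2.DIST_HUBER,0,.01,.01).ravel();print("bar",k.sum(),np.arctan(f[1]/f[0]),cv2.minAreaRect(Q))
                                         ~~~~~~~~~~~^^^^^^^^^^^^^^^^^^^^^^^^^^^^
cv2.error: OpenCV(4.12.0) /io/opencv/modules/imgproc/src/linefit.cpp:50: error: (-215:Assertion failed) count > 0 in function 'fitLine2D_wods'
```

View pics/s8c.png

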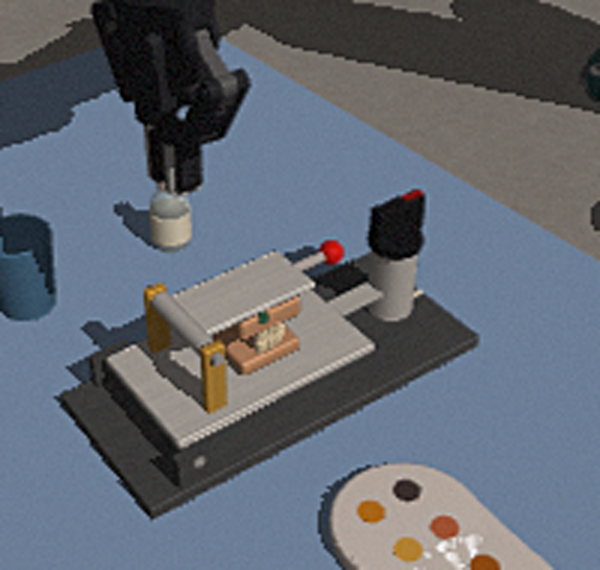

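The scene crop shows the frame fell shut again: the ball is back at (332,252) and the empty gripper is above. The ball slipped out during the last part of the swing. I'll check numerically where it sat between the pads.

Run:
```python
from h import *
from scipy.optimize import least_squares
T={"w4":((558.5,69.6,94.3),-.067),"w6":((558.5,69.55,100.1),-.05),"w7":((570.4,68.9,148.7),-.05)}
for nm,(t,a) in T.items():
    c=load(nm);v,u=np.mgrid[0:384,0:512];z=c["range_z"]
    C=np.stack([(u-c["cx"])/c["fx"],-(v-c["cy"])/c["fy"],-np.ones(u.shape)],-1)*z[...,None];P=C@rot(c).T+c["position"]-np.array(t)
    X=np.array([-np.cos(a),-np.sin(a),0]);Y=np.array([-np.sin(a),np.cos(a),0]);Z=np.array([0,0,-1.])
    Q=P@np.stack([X,Y,Z],1)
    im=c["img"].astype(int);m=(im[...,0]>2.2*im[...,1])&(im[...,0]>40)&(z>0)&(np.linalg.norm(Q,axis=-1)<28)
    q=Q[m];f=least_squares(lambda p:np.linalg.norm(q-p,axis=1)-9,[0,0,0],loss="soft_l1").x
    print(nm,m.sum(),"ball centre in tool",f.round(1))
    k=(z>0)&(abs(Q[...,1])>7)&(abs(Q[...,1])<24)&(abs(Q[...,0])<30)&(Q[...,2]>-30)&(Q[...,2]<30)&(im.max(-1)<110)
    p=Q[k];
    for sgn in(-1,1):
        r=p[sgn*p[:,1]>0];print("  finger",len(r),"x",np.percentile(r[:,0],[1,50,99]).round(1),"z",np.percentile(r[:,2],[1,50,99]).round(1),"|y|min",np.percentile(abs(r[:,1]),[1,10]).round(1))
```

```text
w4 961 ball centre in tool [ 0.6 -0.   1.7]
  finger 1601 x [-10.   10.1  13.5] z [-29.8 -16.7  12.4] |y|min [7.4 7.6]
  finger 1587 x [-10.4  10.   13.5] z [-29.8 -16.4  13.1] |y|min [7.4 7.6]
w6 921 ball centre in tool [-0.1 -0.1  5.1]
  finger 1583 x [-9.8 10.2 13.5] z [-29.6 -16.7  12.1] |y|min [7.3 7.5]
  finger 1602 x [-10.3   9.9  13.5] z [-29.7 -16.5  12.9] |y|min [7.3 7.6]
w7 922 ball centre in tool [0.7 0.  6.9]
  finger 1658 x [-9.4 10.7 13.8] z [-29.7 -16.5  13.5] |y|min [7.3 7.5]
  finger 1666 x [-9.9 10.6 13.9] z [-29.8 -16.6  14. ] |y|min [7.4 7.6]
```

The ball crept down the pads, from 5 to 7 to 13 mm below the TCP, while it turned. I'll regrip deeper, with the TCP about 5 mm below the ball's centre. First I'll go back and recheck the knob and ball.

```bash
python3 -m pendant '[[[4,0.06,0],0,2.8],[[9,0.13,1],0,2.8],[[14,0.2,2],0,2.8],[[18.2,0.27,2.9],0,2.8],[[18.2,0.27,2.9],0,2.8],[[18.2,0.27,2.9],0,2.8]]'
python3 chk.py w9
```

```text
clock: 16.48
eef_pos: [498.1, 73.9, 189.7]
tool_rot: [0.078, 3.138, -0.0]
wrist_force: [-0.3, 0.3, 0.0]
opening: 0.328
finger_force: 0.0
bar 874 0.009731869 ((-140.0565948486328, 0.9509882926940918), (43.86442947387695, 11.504984855651855), 0.35492661595344543)
platform slope [-4.59576880e-03  8.54665458e-04  4.19369680e+01]
red [247 184   9  21 187] [490.40842619  73.36951219  94.        ]
red [241 259  20  21 280] [558.72362544  69.70805471  94.        ]
red [424 288  13  11 112] [591.40507101 229.87140872  94.        ]
[498.71362777  73.80835689 189.86668817] -0.05004641988729227 [ 0.7267877  -0.25754616  0.53281772]
```

```bash
python3 -m pendant '[[[-3,-0.05,0],0,2.8],[[-6.04,-0.11,0],0,2.8],[[-6.04,-0.11,0],0,2.8],[[-6.04,-0.11,3],0,2.8],[[-6.04,-0.11,6],0,2.8],[[-6.04,-0.11,9],0,2.8],[[-6.04,-0.11,10.2],0,2.8],[[-6.04,-0.11,10.2],0,2.8]]' && python3 -m pendant '[[[0,0,0],0,2.3],[[0,0,0],0,2.0],[[0,0,-0.05],0,1.85],[[0,0,-0.1],0,1.7],[[0,0,-0.15],0,1.55],[[0,0,-0.2],0,1.4],[[0,0,-0.2],0,1.4]]'
cat > ball.py <<'E'
from h import *
from scipy.optimize import least_squares
def ball(nm):
    o=env.get_obs();t=o["eef_pos"];r=R.from_rotvec(o["tool_rot"]).as_matrix()
    c=snap("wrist",nm+".png",scale=1.5);v,u=np.mgrid[0:384,0:512];z=c["range_z"]
    C=np.stack([(u-c["cx"])/c["fx"],-(v-c["cy"])/c["fy"],-np.ones(u.shape)],-1)*z[...,None];P=C@rot(c).T+c["position"]
    Q=(P-t)@r;im=c["img"].astype(int);m=(im[...,0]>2.2*im[...,1])&(im[...,0]>40)&(z>0)&(np.linalg.norm(Q,axis=-1)<28)
    q=Q[m];f=least_squares(lambda p:np.linalg.norm(q-p,axis=1)-9,[0,0,0],loss="soft_l1").x
    b=t+r@f;e=np.array([.998,-.063]);s=(b[:2]-[637,63.7])@e
    print("ball tool",f.round(1),m.sum(),"world",b.round(1),"s",s.round(1),"phi",np.arctan2(b[2]-90,45-s).round(3),"R",np.hypot(b[2]-90,45-s).round(1),"F",o["wrist_force"].round(1))
import sys;ball(sys.argv[1])
E
python3 ball.py w10; python3 chk.py w11
```

```text
clock: 17.52
eef_pos: [557.5, 69.9, 86.3]
tool_rot: [-0.078, -3.139, 0.0]
wrist_force: [0.0, 0.1, 0.1]
opening: 0.329
finger_force: 0.0
clock: 18.4
eef_pos: [558.2, 69.6, 88.8]
tool_rot: [0.078, 3.139, -0.001]
wrist_force: [2.8, -2.1, -1.0]
opening: 0.177
finger_force: 48.8
ball tool [-0.2  0.  -5.5] 1082 world [558.5  69.6  94.3] s -78.7 phi 0.035 R 123.8 F [ 2.8 -2.1 -1. ]
bar 4238 0.0020516014 ((-139.68101501464844, 0.4917178153991699), (11.968092918395996, 44.453712463378906), 89.77350616455078)
platform slope [-4.44384078e-03  4.40005752e-04  4.17040503e+01]
red [245  76  19  51 949] [483.32262053  73.87927703  94.        ]
red [ 237  250   31   39 1023] [558.9014851   69.39216161  94.        ]
[558.2094949   69.61184091  88.80018524] -0.049922628763897275 [ 4.55074481 -2.31992248 -1.1990466 ]
```

```bash
python3 -m pendant '[[[-0.05,0,-0.63],0,1.4],[[-0.13,0,-1.25],0,1.4],[[-0.24,0,-1.87],0,1.4],[[-0.38,0,-2.48],0,1.4],[[-0.55,-0.01,-3.08],0,1.4],[[-0.75,-0.01,-3.67],0,1.4],[[-0.98,-0.01,-4.25],0,1.4],[[-1.23,-0.01,-4.8],0,1.4]]' && python3 ball.py w12
```

```text
clock: 19.5
eef_pos: [568.8, 69.1, 136.7]
tool_rot: [-0.078, -3.137, 0.001]
wrist_force: [-3.7, -3.3, -1.2]
opening: 0.17
finger_force: 48.3
ball tool [-0.6 -0.1 -4.6] 1066 world [569.4  68.9 141.2] s -67.7 phi 0.427 R 123.8 F [-3.7 -3.3 -1.2]
```

```bash
python3 -m pendant '[[[-0.28,0,-0.55],0,1.4],[[-0.59,-0.01,-1.09],0,1.4],[[-0.93,-0.01,-1.61],0,1.4],[[-1.29,-0.02,-2.11],0,1.4],[[-1.68,-0.02,-2.59],0,1.4],[[-2.09,-0.03,-3.06],0,1.4],[[-2.53,-0.03,-3.5],0,1.4],[[-2.98,-0.04,-3.92],0,1.4]]'; python3 ball.py w13
```

```text
clock: 20.55
eef_pos: [600.0, 67.3, 176.2]
tool_rot: [-0.078, -3.14, -0.0]
wrist_force: [-1.2, -3.1, -2.5]
opening: 0.176
finger_force: 47.9
ball tool [ 3.  -0.1 -3.7] 1060 world [596.9  67.3 179.9] s -40.2 phi 0.812 R 123.9 F [-1.2 -3.1 -2.5]
```

```bash
python3 ball.py w14; python3 -m pendant '[[[-0.45,-0.01,-0.42],0,1.4],[[-0.93,-0.01,-0.81],0,1.4],[[-1.43,-0.02,-1.17],0,1.4],[[-1.95,-0.02,-1.5],0,1.4],[[-2.49,-0.03,-1.81],0,1.4],[[-3.04,-0.04,-2.08],0,1.4],[[-3.61,-0.04,-2.33],0,1.4],[[-3.61,-0.04,-2.33],0,1.4]]'; python3 ball.py w15
```

```text
ball tool [ 3.1 -0.1 -3.7] 1056 world [597.6  67.3 180.7] s -39.5 phi 0.82 R 124.0 F [-2.  -3.9 -1.5]
clock: 21.65
eef_pos: [636.3, 65.2, 199.5]
tool_rot: [0.078, 3.14, 0.001]
wrist_force: [-1.6, -1.2, -1.8]
opening: 0.175
finger_force: 47.9
ball tool [ 5.  -0.1 -3.7] 1059 world [631.3  65.4 203.1] s -5.8 phi 1.149 R 124.0 F [-1.6 -1.2 -1.8]
```

```bash
python3 -m pendant '[[[-0.57,-0.01,-0.24],0,1.4],[[-1.15,-0.01,-0.46],0,1.4],[[-1.75,-0.02,-0.64],0,1.4],[[-2.35,-0.03,-0.8],0,1.4],[[-2.97,-0.04,-0.91],0,1.4],[[-3.58,-0.04,-1.0],0,1.4],[[-4.2,-0.05,-1.06],0,1.4],[[-4.2,-0.05,-1.06],0,1.4]]'; python3 ball.py w16
```

```text
clock: 22.7
eef_pos: [678.1, 62.8, 209.5]
tool_rot: [-0.078, -3.14, -0.001]
wrist_force: [-1.0, 0.4, -5.3]
opening: 0.177
finger_force: 45.4
ball tool [ 8.4  0.  -3.9] 1108 world [669.7  63.2 213.4] s 32.7 phi 1.471 R 124.0 F [-1.   0.4 -5.3]
```

The ball has crept 8 mm sideways and is close to the pad edge at 11 mm. Slipping off near the balance point could let the frame fall onto its back stop. I'll lower the frame while still holding it and regrip with the tool offset the other way.

```bash
python3 -m pendant '[[[0.87,0.01,0.12],0,1.4],[[1.72,0.02,0.3],0,1.4],[[2.56,0.03,0.53],0,1.4],[[3.37,0.04,0.83],0,1.4],[[4.17,0.05,1.18],0,1.4],[[4.94,0.06,1.58],0,1.4],[[5.67,0.07,2.04],0,1.4],[[6.37,0.08,2.55],0,1.4]]'; python3 ball.py w17
```

```text
clock: 23.75
eef_pos: [613.7, 66.4, 186.0]
tool_rot: [0.078, 3.139, -0.0]
wrist_force: [0.3, 0.5, 1.4]
opening: 0.179
finger_force: 47.3
ball tool [ 7.3  0.  -2.1] 1060 world [606.4  66.8 188.1] s -30.7 phi 0.913 R 123.9 F [0.3 0.5 1.4]
```

```bash
python3 -m pendant '[[[0.7,0.01,0.58],0,1.4],[[1.32,0.02,1.18],0,1.4],[[1.9,0.02,1.83],0,1.4],[[2.44,0.03,2.51],0,1.4],[[2.93,0.03,3.23],0,1.4],[[3.36,0.04,3.98],0,1.4],[[3.74,0.04,4.76],0,1.4],[[4.07,0.05,5.56],0,1.4]]'; python3 ball.py w18;  python3 -m pendant '[[[0.23,0,0.71],0,1.4],[[0.43,0,1.42],0,1.4],[[0.57,0.01,2.15],0,1.4],[[0.66,0.01,2.77],0,1.4],[[0.69,0.01,3.0],0,1.4],[[0.69,0.01,3.0],0,1.4]]'; python3 ball.py w19; python3 chk.py w20
```

```text
clock: 24.8
eef_pos: [576.8, 68.6, 128.1]
tool_rot: [0.079, 3.132, -0.0]
wrist_force: [11.8, -1.1, -4.2]
opening: 0.166
finger_force: 13.1
ball tool [13.3  0.1  2.7] 1033 world [563.5  69.4 125.3] s -73.7 phi 0.289 R 123.8 F [11.8 -1.1 -4.2]
clock: 25.6
eef_pos: [571.5, 68.9, 100.1]
tool_rot: [0.079, 3.128, -0.0]
wrist_force: [12.5, 0.2, -2.1]
opening: 0.162
finger_force: 15.2
ball tool [13.1  0.   4.4] 1001 world [558.5  69.6  95.6] s -78.8 phi 0.045 R 123.9 F [12.5  0.2 -2.1]
bar 3878 -0.0011935717 ((-139.87979125976562, 0.5659375190734863), (12.038804054260254, 44.07918930053711), 89.92610931396484)
platform slope [5.08209472e-05 6.03708189e-04 4.19251568e+01]
red [245  39  19  50 865] [481.42341701  74.06082409  94.        ]
red [236 217  35  35 913] [559.40779547  69.84975937  94.        ]
red [500 274  12  16 152] [593.68341391 202.23141593  94.        ]
[571.53457036  68.86832393 100.31037152] -0.05038571066388336 [11.82962152 -0.39418011 -1.90861617]
```

```bash
python3 -m pendant '[[[0,0,0],0,2.8],[[0,0,0],0,2.8],[[0,0,0],0,2.8],[[1,0,0],0,2.8]]'; python3 -c "
from h import *
o=env.get_obs();r=R.from_rotvec(o['tool_rot']).as_matrix();print(o['eef_pos'],r.T@(np.array([552.1,70.0,88.2])-o['eef_pos']))"; python3 ball.py w21
```

```text
clock: 26.2
eef_pos: [556.2, 69.9, 98.3]
tool_rot: [-0.078, -3.14, -0.0]
wrist_force: [-0.1, 0.0, 0.0]
opening: 0.329
finger_force: 0.0
[556.19811736  69.9420648   98.34891217] [ 4.0878227  -0.1465817  10.15217021]
ball tool [-2.2 -0.1  4.5] 882 world [558.4  69.7  93.8] s -78.8 phi 0.031 R 123.9 F [-0.1  0.   0. ]
```

```bash
python3 -m pendant '[[[0.4,0,0.4],0,2.8],[[0.41,-0.01,1.0],0,2.8],[[0.41,-0.01,1.0],0,2.8],[[0.41,-0.01,1.0],0,2.8]]'; python3 ball.py w22;  python3 -m pendant '[[[0,0,0],0,2.3],[[0,0,0],0,2.0],[[0,0,-0.05],0,1.85],[[0,0,-0.1],0,1.7],[[0,0,-0.15],0,1.55],[[0,0,-0.2],0,1.4],[[0,0,-0.2],0,1.4]]'; python3 ball.py w23; python3 chk.py w24
```

```text
clock: 26.75
eef_pos: [552.6, 70.0, 88.6]
tool_rot: [-0.078, -3.141, -0.0]
wrist_force: [-0.1, 0.0, -0.3]
opening: 0.329
finger_force: 0.0
ball tool [-5.8 -0.2 -5.2] 1069 world [558.4  69.6  93.8] s -78.8 phi 0.031 R 123.8 F [-0.1  0.  -0.3]
clock: 27.68
eef_pos: [552.6, 69.9, 90.7]
tool_rot: [0.078, 3.141, -0.0]
wrist_force: [0.3, -2.0, -1.2]
opening: 0.175
finger_force: 48.3
ball tool [-5.9 -0.  -4.4] 1048 world [558.5  69.5  95.1] s -78.7 phi 0.041 R 123.8 F [ 0.3 -2.  -1.2]
bar 3855 -0.004278853 ((-139.8013153076172, 0.5798912048339844), (12.08115005493164, 43.563575744628906), 89.36933135986328)
platform slope [-9.55259311e-03  1.13445827e-03  4.13517699e+01]
red [245  95  19  49 890] [484.51566939  73.79946412  94.        ]
red [ 237  259   31   39 1015] [559.48364577  69.34848787  94.        ]
[552.58247168  69.88290704  90.69484748] -0.04985561389396441 [ 1.28792296 -2.01931263 -1.86789656]
```

```bash
python3 -m pendant '[[[-0.05,0,-0.62],0,1.4],[[-0.12,0,-1.24],0,1.4],[[-0.23,0,-1.85],0,1.4],[[-0.37,0,-2.46],0,1.4],[[-0.55,-0.01,-3.06],0,1.4],[[-0.74,-0.01,-3.65],0,1.4],[[-0.97,-0.01,-4.23],0,1.4],[[-1.22,-0.01,-4.78],0,1.4]]' && python3 ball.py w25
python3 -m pendant '[[[-0.28,0,-0.55],0,1.4],[[-0.59,-0.01,-1.09],0,1.4],[[-0.93,-0.01,-1.61],0,1.4],[[-1.29,-0.02,-2.11],0,1.4],[[-1.68,-0.02,-2.59],0,1.4],[[-2.09,-0.03,-3.06],0,1.4],[[-2.53,-0.03,-3.5],0,1.4],[[-2.98,-0.04,-3.92],0,1.4]]'; python3 ball.py w26
```

```text
clock: 28.78
eef_pos: [564.3, 69.3, 138.8]
tool_rot: [-0.078, -3.139, 0.0]
wrist_force: [-2.7, -3.0, -2.6]
opening: 0.18
finger_force: 47.2
ball tool [-5.2 -0.1 -2.5] 1042 world [569.5  68.9 141.3] s -67.7 phi 0.427 R 123.8 F [-2.7 -3.  -2.6]
clock: 29.82
eef_pos: [594.6, 67.5, 178.0]
tool_rot: [-0.078, -3.14, -0.0]
wrist_force: [-1.0, -1.8, -2.8]
opening: 0.183
finger_force: 46.2
ball tool [-0.7 -0.  -0.4] 1006 world [595.3  67.5 178.4] s -41.8 phi 0.794 R 123.9 F [-1.  -1.8 -2.8]
```

```bash
python3 -m pendant '[[[-0.5,-0.01,-0.47],0,1.4],[[-0.98,-0.01,-0.87],0,1.4],[[-1.48,-0.02,-1.24],0,1.4],[[-1.99,-0.02,-1.59],0,1.4],[[-2.52,-0.03,-1.91],0,1.4],[[-3.07,-0.04,-2.21],0,1.4],[[-3.63,-0.04,-2.47],0,1.4],[[-4.2,-0.05,-2.71],0,1.4]]'; python3 ball.py w27
```

```text
clock: 30.88
eef_pos: [636.7, 65.1, 205.1]
tool_rot: [-0.078, -3.14, -0.001]
wrist_force: [-0.8, 0.8, -4.1]
opening: 0.174
finger_force: 45.4
ball tool [3.1 0.1 0.9] 989 world [633.5  65.3 204.1] s -3.6 phi 1.168 R 124.0 F [-0.8  0.8 -4.1]
```

```bash
python3 -m pendant '[[[-0.48,-0.01,-0.19],0,1.4],[[-0.95,-0.01,-0.36],0,1.4],[[-1.43,-0.02,-0.51],0,1.4],[[-1.9,-0.02,-0.63],0,1.4],[[-2.39,-0.03,-0.74],0,1.4],[[-2.88,-0.03,-0.83],0,1.4],[[-3.37,-0.04,-0.9],0,1.4],[[-3.99,-0.05,-0.96],0,1.4]]'; python3 ball.py w28; python3 ball.py w28
```

```text
clock: 31.92
eef_pos: [676.4, 62.7, 214.4]
tool_rot: [-0.078, -3.14, -0.001]
wrist_force: [-1.4, 3.0, -5.6]
opening: 0.172
finger_force: 44.6
ball tool [7.5 0.2 1. ] 1022 world [668.9  63.3 213.4] s 31.9 phi 1.465 R 124.1 F [-1.4  3.  -5.6]
ball tool [7.8 0.1 1. ] 1022 world [669.4  63.3 213.4] s 32.4 phi 1.469 R 124.1 F [ 0.1  2.8 -5.8]
```

The ball is at +7.8 mm with 0.17 rad still to go, so it would finish too near the pad edge. There is time, so I'll lower it once more and start at about -9.5 mm.

```bash
python3 -m pendant '[[[0.87,0.01,0.12],0,1.4],[[1.72,0.02,0.3],0,1.4],[[2.56,0.03,0.53],0,1.4],[[3.37,0.04,0.83],0,1.4],[[4.17,0.05,1.18],0,1.4],[[4.94,0.06,1.58],0,1.4],[[5.67,0.07,2.04],0,1.4],[[6.37,0.08,2.55],0,1.4]]'; python3 ball.py w29; python3 -m pendant '[[[0.7,0.01,0.58],0,1.4],[[1.32,0.02,1.18],0,1.4],[[1.9,0.02,1.83],0,1.4],[[2.44,0.03,2.51],0,1.4],[[2.93,0.03,3.23],0,1.4],[[3.36,0.04,3.98],0,1.4],[[3.74,0.04,4.76],0,1.4],[[4.07,0.05,5.56],0,1.4]]'; python3 ball.py w30
```

```text
clock: 33.02
eef_pos: [612.3, 66.4, 191.5]
tool_rot: [0.078, 3.138, 0.0]
wrist_force: [-2.8, 4.1, 4.7]
opening: 0.176
finger_force: 45.7
ball tool [4.5 0.2 2.3] 976 world [607.8  66.8 189.2] s -29.4 phi 0.927 R 124.0 F [-2.8  4.1  4.7]
clock: 34.08
eef_pos: [571.9, 68.7, 132.4]
tool_rot: [0.078, 3.141, -0.0]
wrist_force: [-1.0, 3.3, 0.8]
opening: 0.174
finger_force: 44.4
ball tool [7.2 0.2 3.1] 983 world [564.7  69.3 129.3] s -72.5 phi 0.323 R 123.9 F [-1.   3.3  0.8]
```

```bash
python3 -m pendant '[[[0.22,0,0.75],0,1.4],[[0.39,0,1.47],0,1.4],[[0.52,0.01,2.2],0,1.4],[[0.59,0.01,2.82],0,1.4],[[0.61,0.01,3.05],0,1.4],[[0.61,0.01,3.05],0,2.8],[[0.61,0.01,3.05],0,2.8],[[0.61,0.01,3.05],0,2.8]]';  python3 -c "
from h import *
o=env.get_obs();r=R.from_rotvec(o['tool_rot']).as_matrix();print(o['eef_pos'],r.T@(np.array([549.1,70.1,88.2])-o['eef_pos']))"; python3 ball.py w31
```

```text
clock: 35.12
eef_pos: [566.3, 68.9, 103.2]
tool_rot: [0.079, 3.139, -0.001]
wrist_force: [0.0, -0.7, 0.4]
opening: 0.328
finger_force: 0.0
[566.33630785  68.86907834 103.23676931] [17.29322696  0.37295164 15.01716072]
ball tool [7.9 0.4 9.4] 892 world [558.5  69.6  93.8] s -78.8 phi 0.031 R 123.8 F [ 0.  -0.7  0.4]
```

```bash
python3 -m pendant '[[[0.9,0.02,0.5],0,2.8],[[1.73,0.04,1.5],0,2.8],[[1.73,0.04,1.5],0,2.8],[[1.73,0.04,1.5],0,2.8]]'; python3 -m pendant '[[[0,0,0],0,2.3],[[0,0,0],0,2.0],[[0,0,-0.05],0,1.85],[[0,0,-0.1],0,1.7],[[0,0,-0.15],0,1.55],[[0,0,-0.2],0,1.4],[[0,0,-0.2],0,1.4]]'; python3 ball.py w33; python3 chk.py w34
```

```text
clock: 35.67
eef_pos: [548.5, 70.5, 87.7]
tool_rot: [0.078, 3.141, 0.0]
wrist_force: [-0.1, 0.0, -0.2]
opening: 0.33
finger_force: 0.0
clock: 36.55
eef_pos: [548.8, 70.1, 89.8]
tool_rot: [0.079, 3.14, -0.001]
wrist_force: [0.4, -2.6, -2.2]
opening: 0.178
finger_force: 43.6
ball tool [-9.8 -0.1 -5.3] 1056 world [558.5  69.5  95.1] s -78.7 phi 0.041 R 123.8 F [ 0.4 -2.6 -2.2]
bar 3849 -0.01022573 ((-139.73948669433594, 0.4839363098144531), (12.097366333007812, 43.99113082885742), 89.64697265625)
platform slope [5.66471653e-03 2.05960571e-03 4.22447366e+01]
red [245 107  19  48 873] [485.40595285  73.78232362  94.        ]
red [ 237  267   32   39 1028] [559.57873435  69.3941319   94.        ]
[548.75115008  70.11596965  89.82948163] -0.050046769651334255 [ 1.88375013 -4.14177019 -1.92587236]
```

```bash
python3 -m pendant '[[[-0.05,0,-0.62],0,1.4],[[-0.13,0,-1.24],0,1.4],[[-0.25,0,-1.85],0,1.4],[[-0.4,0,-2.46],0,1.4],[[-0.58,-0.01,-3.06],0,1.4],[[-0.78,-0.01,-3.65],0,1.4],[[-1.0,-0.01,-4.23],0,1.4],[[-1.25,-0.01,-4.78],0,1.4]]' && python3 ball.py w35
python3 -m pendant '[[[-0.28,0,-0.55],0,1.4],[[-0.59,-0.01,-1.09],0,1.4],[[-0.93,-0.01,-1.61],0,1.4],[[-1.29,-0.02,-2.11],0,1.4],[[-1.68,-0.02,-2.59],0,1.4],[[-2.09,-0.03,-3.06],0,1.4],[[-2.53,-0.03,-3.5],0,1.4],[[-2.98,-0.04,-3.92],0,1.4]]'; python3 ball.py w36
```

```text
clock: 37.65
eef_pos: [557.6, 69.7, 137.2]
tool_rot: [-0.078, -3.131, 0.001]
wrist_force: [-10.1, -4.0, 2.6]
opening: 0.174
finger_force: 31.8
ball tool [-11.6  -0.2  -3.6] 1007 world [569.2  69.  140.7] s -68.0 phi 0.422 R 123.8 F [-10.1  -4.    2.6]
clock: 38.7
eef_pos: [588.9, 68.0, 179.8]
tool_rot: [-0.078, -3.137, 0.0]
wrist_force: [-9.4, -4.6, 8.2]
opening: 0.166
finger_force: 13.7
ball tool [-13.9  -0.3  -5.5] 1013 world [602.8  67.  185.3] s -34.3 phi 0.876 R 124.0 F [-9.4 -4.6  8.2]
```

The ball went over the front edge of the pads this time, so a -9.8 mm start is too far out. I'll open now while it still falls shut, then regrip at about -7.5 mm.

```bash
python3 -m pendant '[[[0.4,0,0],0,4],[[1.2,0,0],0,4],[[4.1,0.01,0],0,2.8],[[4.1,0.01,3],0,2.8],[[4.1,0.01,6],0,2.8],[[4.1,0.01,6],0,2.8]]';  python3 -c "
from h import *
o=env.get_obs();r=R.from_rotvec(o['tool_rot']).as_matrix();print(o['eef_pos'],r.T@(np.array([551.0,70.0,88.2])-o['eef_pos']))"; python3 ball.py w37;python3 chk.py w38
```

```text
clock: 39.5
eef_pos: [547.3, 70.7, 113.7]
tool_rot: [-0.077, -3.134, -0.001]
wrist_force: [-0.3, 0.2, 0.8]
opening: 0.331
finger_force: 0.0
[547.3076963   70.69077613 113.69804006] [-3.89961492 -0.5227826  25.47116069]
ball tool [-5.1 -0.8  7.4] 715 world [552.3  69.7 106.3] s -84.9 phi 0.125 R 130.9 F [-0.3  0.2  0.8]
bar 2510 -0.013891401 ((-139.75082397460938, 0.5421438217163086), (12.030717849731445, 43.96024703979492), 88.9107437133789)
platform slope [ 2.47034867e-04 -7.59148796e-05  4.17084686e+01]
red [245 109  16  38 553] [485.33238348  73.9330332   94.        ]
red [236 244  30  30 711] [558.47733273  69.37147586  94.        ]
red [480 289  19  15 203] [590.50433531 210.64203504  94.        ]
[549.9722654   70.50583323 117.33555214] -0.04939050650900439 [-0.14404104 -0.20391536  0.35862271]
```

```bash
python3 -m pendant '[[[-0.1,-0.04,1.5],0,2.8],[[-0.1,-0.04,2.9],0,2.8],[[-0.1,-0.04,2.9],0,2.8],[[-0.1,-0.04,2.9],0,2.8]]'; python3 ball.py w39
```

```text
clock: 40.1
eef_pos: [551.0, 69.6, 87.8]
tool_rot: [-0.078, -3.141, -0.0]
wrist_force: [0.0, -0.5, 0.5]
opening: 0.33
finger_force: 0.0
ball tool [-7.4  0.3 -5.9] 1083 world [558.4  69.6  93.6] s -78.9 phi 0.029 R 123.9 F [ 0.  -0.5  0.5]
```

```bash
python3 -m pendant '[[[0,0,0],0,2.2],[[0,0,-0.05],0,1.95],[[0,0,-0.1],0,1.75],[[0,0,-0.15],0,1.6],[[0,0,-0.2],0,1.4],[[0,0,-0.2],0,1.4]]'; python3 ball.py w40; python3 arc.py .04 .44 8|tr -d 'npfloat' | sed 's/64(//g;s/)//g'
```

```text
clock: 40.9
eef_pos: [551.1, 69.9, 89.9]
tool_rot: [0.078, 3.14, 0.001]
wrist_force: [1.5, 1.5, -2.4]
opening: 0.18
finger_force: 48.3
ball tool [-7.3  0.1 -4.7] 1054 world [558.4  69.5  94.6] s -78.8 phi 0.037 R 123.9 F [ 1.5  1.5 -2.4]
0.09 [.-0.04, .-0.0, .-0.62]
0.14 [.-0.11, .-0.0, .-1.23]
0.19 [.-0.21, .-0.0, .-1.85]
0.24 [.-0.35, .-0.0, .-2.45]
0.29 [.-0.51, .-0.01, .-3.05]
0.34 [.-0.7, .-0.01, .-3.64]
0.39 [.-0.92, .-0.01, .-4.22]
0.44 [.-1.17, .-0.01, .-4.79]
```

```bash
python3 -m pendant '[[[-0.04,0,-0.62],0,1.4],[[-0.1,0,-1.23],0,1.4],[[-0.2,0,-1.85],0,1.4],[[-0.33,0,-2.45],0,1.4],[[-0.49,-0.01,-3.05],0,1.4],[[-0.67,-0.01,-3.64],0,1.4],[[-0.88,-0.01,-4.22],0,1.4],[[-1.12,-0.01,-4.79],0,1.4]]' && python3 ball.py w41; python3 arc.py .425 .825 8|tr -d 'npfloat' | sed 's/64(//g;s/)//g'
```

```text
clock: 41.95
eef_pos: [560.7, 69.2, 137.7]
tool_rot: [-0.078, -3.137, -0.001]
wrist_force: [-3.8, 4.1, -0.8]
opening: 0.177
finger_force: 46.2
ball tool [-8.3  0.1 -2.7] 1022 world [569.   68.9 140.4] s -68.2 phi 0.419 R 123.9 F [-3.8  4.1 -0.8]
0.475 [.-0.27, .-0.0, .-0.56]
0.525 [.-0.57, .-0.01, .-1.1]
0.575 [.-0.89, .-0.01, .-1.63]
0.625 [.-1.24, .-0.01, .-2.14]
0.675 [.-1.62, .-0.02, .-2.64]
0.725 [.-2.02, .-0.02, .-3.11]
0.775 [.-2.44, .-0.03, .-3.56]
0.825 [.-2.88, .-0.03, .-4.0]
```

```bash
python3 -m pendant '[[[-0.28,0,-0.55],0,1.4],[[-0.59,-0.01,-1.09],0,1.4],[[-0.93,-0.01,-1.61],0,1.4],[[-1.29,-0.02,-2.11],0,1.4],[[-1.68,-0.02,-2.59],0,1.4],[[-2.09,-0.03,-3.06],0,1.4],[[-2.53,-0.03,-3.5],0,1.4],[[-2.98,-0.04,-3.92],0,1.4]]'; python3 ball.py w42
```

```text
clock: 43.0
eef_pos: [592.0, 67.4, 177.3]
tool_rot: [-0.078, -3.141, -0.001]
wrist_force: [0.1, 4.9, -3.6]
opening: 0.175
finger_force: 46.0
ball tool [-2.2  0.2 -0.1] 990 world [594.2  67.5 177.4] s -42.9 phi 0.783 R 124.0 F [ 0.1  4.9 -3.6]
```

```bash
python3 -m pendant '[[[-0.5,-0.01,-0.47],0,1.4],[[-0.98,-0.01,-0.87],0,1.4],[[-1.48,-0.02,-1.24],0,1.4],[[-1.99,-0.02,-1.59],0,1.4],[[-2.52,-0.03,-1.91],0,1.4],[[-3.07,-0.04,-2.21],0,1.4],[[-3.63,-0.04,-2.47],0,1.4],[[-4.2,-0.05,-2.71],0,1.4]]'; python3 ball.py w43
```

```text
clock: 44.05
eef_pos: [634.3, 65.1, 203.9]
tool_rot: [0.078, 3.14, 0.002]
wrist_force: [-2.0, 5.9, -3.4]
opening: 0.176
finger_force: 45.5
ball tool [3.2 0.2 0.8] 990 world [631.1  65.4 203.1] s -6.0 phi 1.147 R 124.0 F [-2.   5.9 -3.4]
```

The ball is at +3.2 mm and would finish near +11 mm, right at the edge. I'll go partway down and back up while pulling slightly outward along the radius, so it creeps back towards the pad centre.

```bash
python3 -m pendant '[[[0.79,0.1,0.28],0,1.4],[[1.71,0.12,0.7],0,1.4],[[2.59,0.13,1.2],0,1.4],[[3.44,0.14,1.77],0,1.4],[[4.25,0.15,2.41],0,1.4],[[3.77,0.14,1.8],0,1.4],[[3.25,0.14,1.2],0,1.4],[[2.69,0.13,0.64],0,1.4]]'; python3 ball.py w44
```

```text
clock: 45.1
eef_pos: [608.3, 66.6, 194.2]
tool_rot: [0.079, 3.139, -0.001]
wrist_force: [2.8, 5.0, -10.1]
opening: 0.179
finger_force: 44.5
ball tool [-2.6  0.2  2.8] 937 world [610.9  66.6 191.4] s -26.2 phi 0.958 R 124.0 F [  2.8   5.  -10.1]
```

```bash
python3 -m pendant '[[[-0.65,0.1,-0.45],0,1.4],[[-1.33,0.1,-0.86],0,1.4],[[-2.03,0.1,-1.22],0,1.4],[[-2.76,0.1,-1.54],0,1.4],[[-3.5,0.1,-1.82],0,1.4],[[-4.25,0.1,-2.06],0,1.4],[[-5.02,0.1,-2.25],0,1.4],[[-5.02,0.1,-2.25],0,1.4]]'; python3 ball.py w45
```

```text
clock: 46.15
eef_pos: [657.2, 64.1, 219.8]
tool_rot: [-0.081, -3.139, 0.004]
wrist_force: [-0.0, -5.4, -9.5]
opening: 0.174
finger_force: 41.7
ball tool [ 4.2  0.1 -4.4] 876 world [653.1  64.5 224.1] s 16.0 phi 1.358 R 137.3 F [-0.  -5.4 -9.5]
```

```bash
sed -i 's/\[0,0,0\],loss/[4,0,6],loss/' ball.py; python3 -m pendant '[[[0,-0.05,0.6],0,1.4],[[-0.4,-0.05,0.6],0,1.4],[[-0.8,-0.05,0.6],0,1.4],[[-1.2,-0.05,0.6],0,1.4],[[-1.6,-0.05,0.6],0,1.4],[[-2.0,-0.05,0.6],0,1.4]]'; python3 ball.py w46
python3 - <<'E'
from h import *
# ball in the scene camera
c=snap("scene","s46.png",scale=1)
im=c["img"].astype(int);m=((im[...,0]>90)&(im[...,1]<.45*im[...,0])&(im[...,2]<.45*im[...,0])).astype(np.uint8)
n,_,st,ce=cv2.connectedComponentsWithStats(m)
for a,b in zip(st,ce):
    if 5<a[4]<1000: print(a,b.round(1),atz(c,*b,213).round(1),depth(c,*b).round(1))
E
```

```text
clock: 46.95
eef_pos: [678.7, 62.9, 221.0]
tool_rot: [0.081, 3.131, -0.003]
wrist_force: [-2.3, -4.3, 5.8]
opening: 0.171
finger_force: 43.1
ball tool [ 3.4 -0.2  7. ] 901 world [675.4  62.9 213.9] s 38.4 phi 1.517 R 124.1 F [-2.3 -4.3  5.8]
[167  31  40  24 555] [189.6  41.2] [ 418.9 -589.1  213. ] [ 242.  -944.8  101.1]
[314 163   7   4  11] [317.1 164.5] [592.7 173.2 213. ] [484.2  73.8 112.7]
```

```bash
python3 -m pendant '[[[-0.3,0.05,0],0,1.4],[[-0.6,0.05,0],0,1.4],[[-0.9,0.1,0],0,1.4],[[-1.2,0.1,0],0,1.4],[[-1.5,0.1,-0.05],0,1.4],[[-1.5,0.1,-0.05],0,1.4],[[-1.5,0.1,-0.05],0,1.4]]'; python3 ball.py w47;python3 ball.py w47
```

```text
clock: 47.92
eef_pos: [693.4, 62.1, 220.5]
tool_rot: [0.082, 3.133, -0.005]
wrist_force: [-1.6, -6.7, 3.6]
opening: 0.173
finger_force: 43.5
ball tool [ 5.8 -0.2  6.5] 911 world [687.7  62.2 213.9] s 50.7 phi 1.617 R 124.0 F [-1.6 -6.7  3.6]
ball tool [ 5.8 -0.2  6.5] 910 world [687.6  62.2 213.9] s 50.6 phi 1.616 R 124.0 F [-1.2 -6.6  2.6]
```

```bash
python3 -m pendant '[[[-0.1,-0.04,0],0,1.4],[[-0.2,-0.08,0],0,1.4],[[-0.3,-0.12,0],0,1.4],[[-0.37,-0.15,0],0,1.4],[[-0.37,-0.15,0],0,1.4],[[-0.37,-0.15,0],0,1.4]]'; python3 ball.py w48;python3 ball.py w48
python3 - <<'E'
from h import *
c=snap("scene","s48.png");cv2.imwrite("pics/s48c.png",cv2.resize(np.clip(c["img"][100:290,180:380,::-1]*1.5,0,255).astype(np.uint8),None,fx=3,fy=3,interpolation=cv2.INTER_CUBIC))
E
```

```text
clock: 48.78
eef_pos: [697.1, 61.9, 220.1]
tool_rot: [0.08, 3.133, -0.002]
wrist_force: [-0.8, -4.4, 6.3]
opening: 0.175
finger_force: 43.7
ball tool [ 5.8 -0.2  6.4] 908 world [691.3  61.9 213.7] s 54.3 phi 1.646 R 124.1 F [-0.8 -4.4  6.3]
ball tool [ 5.8 -0.1  6.3] 907 world [691.3  62.  213.8] s 54.3 phi 1.646 R 124.1 F [-0.9 -4.   6.4]
```

View pics/s48c.png

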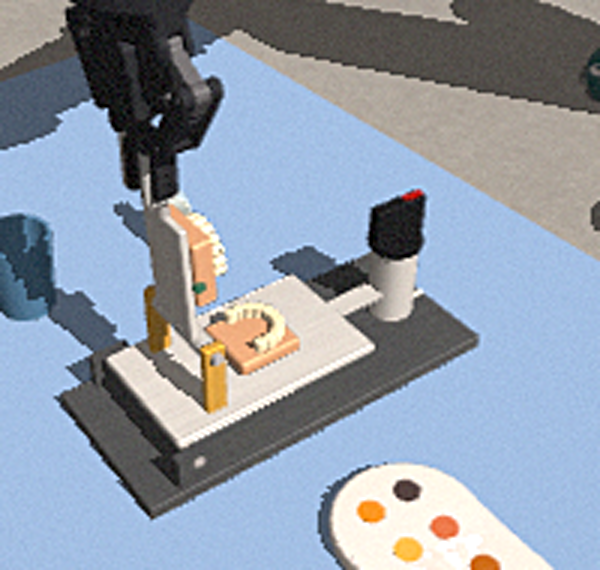

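The picture shows the frame standing upright in the gripper, with the green dot above the hinge, and the red-striped knob at (412,198) looking unchanged. I'll make one last numeric check of platform level against the earlier level view.

Run:
```python
from h import *
for nm in("scene0","s8","s46","s48"):
    c=load(nm);v,u=np.nonzero(c["range_z"]>0);z=c["range_z"][v,u]
    P=(np.c_[(u-c["cx"])/c["fx"],-(v-c["cy"])/c["fy"],-np.ones(len(u))]*z[:,None])@rot(c).T+c["position"]
    e=np.array([.998,-.063]);n2=np.array([.063,.998]);d=P[:,:2]-np.array([637,63.7]);s,t=d@e,d@n2
    k=(s>-72)&(s<75)&(t>26)&(t<45)&(abs(P[:,2]-44)<12)
    for _ in range(4):
        A=np.c_[s[k],np.ones(k.sum())];x=np.linalg.lstsq(A,P[k,2],rcond=None)[0];k[k]=abs(P[k,2]-A@x)<3
    b=(s>-165)&(s<-115)&(abs(t)<30)&(P[:,2]>108)&(P[:,2]<118);Q=np.c_[s,t][b].astype(np.float32);f=cv2.fitLine(Q,cv2.DIST_HUBER,0,.01,.01).ravel()
    print(nm,k.sum(),"slope",x.round(4),"bar",b.sum(),np.arctan(f[1]/f[0]).round(3))
```

```text
scene0 435 slope [-0.0802 47.8568] bar 75 0.814
s8 406 slope [2.00000e-03 4.17563e+01] bar 90 -0.049
s46 409 slope [4.50000e-03 4.16216e+01] bar 90 -0.071
s48 396 slope [4.10000e-03 4.17555e+01] bar 89 -0.062
```

```bash
python3 -c "
from bench import env
print(env.hand_in())"
```

```text
the job is handed in; nothing more can be done
None
```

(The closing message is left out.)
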